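Free and tighten the drawer clamp

TASK

A freshly glued little drawer sits in the clamp on the dresser. Lift the clamp's orange spacer straight up out from between the rails and stand it upright in the middle of the wooden valet tray; then wind the handwheel clockwise until it turns firmly and the red pointer rests in the green band, never past it, and let go. Leave all the other things on the dresser where they are.

Things in the scene. Friction and masses are not known exactly. Their poses are not given: they have to be found in the camera images.
- press: grey metal drawer clamp, fixed; base 310 x 150 x 12 mm. Origin at table height on its centre line; own x runs lengthwise from the glued wooden drawer (x -150 to -70 mm, top 48) to the wheel axis (x +95 mm), z up. The spacer stands at x -57 mm, y 0, between slotted rails (tops 46 mm); the rubber pad next to it is 42 mm high. Nothing by the spacer is above 52 mm. Coloured scale on the +y rail
- spacer: orange block, 128 mm long in own y, 200 g; web 16 mm thick (x) with a 30 x 12 mm head, 36 mm high, at each end, keyed in the rails with 1.5 mm play: comes out only straight up, free when raised 36 mm. Grip tab amid it: 16 mm (x) by 60 mm (y), 36 to 78 mm above the origin. Origin: centre of its underside, at first 12 mm above the table; axes as the clamp's. It blocks the clamp while in
- tray: brown wooden valet tray, fixed, outside 190 (own x) x 120 (own y) x 25 mm, walls and floor 5 mm; origin: centre of its underside, z up
- wheel (a joint): turn of the clamp's black handwheel (100 mm across, vertical axis), rad; grows clockwise seen from above. Starts between 0 and 0.6. Friction 0.26 N m throughout, so it stays where left; from about 2.2 rad the pad bears on the drawer and the torque rises 0.2 N m per rad more. Pointer in the green band from 2.6 to 3.1 rad, middle 2.85; past 3.25 is overwound
- wheel_grip (a point): on the wheel's axis, 99 mm above the table, at the height to grip the yellow bar across the wheel's top. Bar 70 x 16 mm in plan, from 76 to 114 mm above the table; the wheel disc's top is at 76 mm. The bar runs along this point's own x, which turns with the wheel and is parallel to the clamp's x at joint value 0
- pointer (a point): tip of the red pointer on the clamp's moving carriage, 50 mm above the table; moves 16 mm per rad of the wheel towards the drawer (clamp's -x), from clamp x +16 mm at wheel 0. Green band: clamp x -25.6 to -33.6 mm; white before it, red past it
- drawer: glued dark wooden drawer 80 x 80 x 36 mm lying loose in the clamp between its end stop and the rubber pad; to be clamped where it is, never lifted; origin under its centre
- watch_box: black hard-plastic watch box 180 x 110 x 77 mm, bystander; origin under its centre
- bowl: turquoise ceramic bowl, 116 mm across, 50 mm high, bystander; origin under its centre
- dropper: amber glass dropper bottle, 44 mm across, 108 mm high, stands about 120 mm from the wheel axis, bystander; origin under its centre
- shoehorn: flat steel shoehorn 180 mm long lying along its own x, 12 mm high, bystander; origin under its middle
- cream_jar: white jar with metal lid, 56 mm across, 55 mm high, stands beside the clamp, bystander; origin under its centre
- spray: blue bottle with white cap, 50 mm across, 170 mm high, bystander; origin under its centre
- hairbrush: wooden hairbrush 200 mm long lying along its own x, 30 mm high, bystander; origin under its middle
There are look-alikes about, which are no part of the job. Of the things that look like the spacer, the larger one is meant. Leave any yellow look-alike of the tray alone.

How it is judged:
By the outcome, as a careful person would: the job done as asked, in the order asked, and still so for the second after the job is handed in, with the robot touching nothing.
It also fails if it takes over 61 s, if anything falls off the work surface, if the arm or the gripper's body presses on something with over 40 N, if the wrist force passes 120 N, or if a joint passes its speed limit or range.

ROBOT

A 6-joint arm with a two-finger parallel gripper is mounted at the origin on the work surface. World frame = base frame: x ahead of the robot, y to its left, z up, the work surface at z = 0. Lengths are in m, angles in rad, forces in N, time in s.
With the tool pointing down it reaches from about 0.425 to 0.95 m from the base axis. Payload 14.7 kg.
Tool frame: the origin (TCP) lies on the mounting face of the last link; the fingertips stand 173 mm ahead of it and the grasp point (between the pads) lies 155 mm ahead of it; z points along the fingers, y is the line along which they close (so a half turn about z gives the same grasp; the last joint's range is limited). The gripper opens to 85 mm and grips with 20 to 120 N. Pads are 22 mm wide; open, the fingers measure 114 mm over their backs; the gripper's body (76 mm by 85 mm) begins 54 mm behind the grasp point. The pads swing forward as they close: fully open they stand 13 mm farther back than shut.
Start: joints at [-1.181, 0.48, 1.596, -0, 1.065, -0.047], TCP at [0.275, -0.589, 0.405] pointing down, gripper open.
Joint ranges: [-2.75, 2.75], [-0.82, 2.05], [0.23, 2.67], [-1.56, 4.7], [0.09, 2.69], [-2.92, 2.92]. Speed limits (rad/s): [1.89, 1.89, 2.39, 3.01, 3.01, 3.01].

INTERFACE

Orientations are given as [roll, pitch, yaw] about the fixed x, y, z axes, in that order (R = Rz(yaw) Ry(pitch) Rx(roll)).
In Python, from bench import robot, optics gives the robot as it stands.
- The arm moves only by the tool apply_moves, never from a script. Its arguments are lists of equal length, an entry for each row: "hand": the closure, from 0 (fully open) to 1 (shut); "translation": the shift along the world's x, y, z in units of 0.25 m (1.0 is 0.25 m), a list of three; "dr": the turn, a rotation vector about the world's x, y, z in units of 0.5 rad (1.0 is 0.5 rad), a list of three. In form: {"hand": [hand, ...], "translation": [[x, y, z], ...], "dr": [[wx, wy, wz], ...]}. A call has 1 to 5 rows; each row shifts and turns the commanded pose from where the row before left it; what a row does not reach is not made up. A row lasts 1/12 s, in which the tool goes at most 41.7 mm and 7.16 degrees, less where a joint would pass 70% of its speed; a pose out of reach is approached as far as the arm can. A call with a number of a shift or a turn outside -1 to 1 is refused whole. A call with a gripper value outside its range is refused whole. The fingers move at their own pace and stop on an object; the grip force is fixed at half the most. Time passes only in rows, so rows that do not move let the fingers close. It gives the time, the measured TCP pose, the force, the opening and the grip force at its end, in the units of the state.
- robot.sense(): the state, without advancing time (a new reading comes with each control period).
- optics.snapshot(name): name is "scene" or "top" or "wrist"; returns the picture (480x640x3 uint8, red, green, blue); there is no depth.
- optics.camera_params(name): a dict with "vfov" (degrees; the focal length in pixels is half the picture's height over the tangent of half this angle, whatever the lens; pixels are square), "cx", "cy" (the principal point, pixels), "R" (3x3) and "t" (3): a world point X has camera coordinates R X + t; the wrist camera has in their place "hand_eye" (4x4, takes a point from camera to tool coordinates, whose origin is the TCP and whose axes are the flange's). Camera axes: x right, y down, z forward; pixel columns grow to the right and rows downward; lengths in m; the calibration is good to about 2 mm. A picture is of the moment at which its call begins: read the wrist's pose just before it. camera_params takes no time and is no camera call.
- robot.hand_in(): hands the job in; it is judged then, once.
The state is a dict: "t": time; "q": joint angles; "qvel": joint speeds; "effort": joint torques, N m; "tcp_pos": TCP position; "tcp_rot": TCP orientation; "contact_force": force on the tool from outside, world axes, zero at the start; "ft_torque": the same for the moment, N m; "gripper_width": opening from 0.0 (shut) to 1.0 (fully open); "gripper_force": force on a finger pad.
Only numpy, scipy, OpenCV 4.12 (cv2) and the standard library are available. Lean on these libraries where they do the work, as an engineer would, in place of code of your own. Each camera call takes 0.05 s, during which the arm holds its last target. There are 200 camera calls.

## Working session

There is one attempt and no reset: what is moved stays moved. The work goes in short steps, Python scripts to look and compute and a tool call to move; the robot and the scene stay as the last step left them, time stands still between calls to the robot, and variables do not carry over. Pictures are saved under pics/ and viewed, at most 10 in all, crops included, and the job is handed in when it is done.

Besides the shell and the picture viewer there is one more tool, called after "Call:" as name(argument=value, ...) on one line, values as JSON. apply_moves: Moves the arm, as the interface text tells. Its arguments: {"type":"object","properties":{"hand":{"type":"array"},"translation":{"type":"array"},"dr":{"type":"array"}},"required":["hand","translation","dr"]}

```bash
mkdir -p pics; ls; python3 - <<'E'
from bench import robot, optics
import cv2
for n in("scene","top"):
    cv2.imwrite(f"pics/{n}0.png",optics.snapshot(n)[:,:,::-1]); print(n,optics.camera_params(n))
print(optics.camera_params("wrist"))
print(robot.sense())
E
```

```text
pics
scene {'vfov': 54.30459475516981, 'cx': 316.350732026477, 'cy': 239.99070381625134, 'R': array([[ 0.72591664,  0.68773482,  0.00811484],
       [ 0.52931885, -0.55109426, -0.64507106],
       [-0.43916578,  0.47256315, -0.7640795 ]]), 't': array([-0.34484941, -0.18538852,  1.36649953])}
top {'vfov': 44.575200130016626, 'cx': 319.223668893416, 'cy': 240.9273304661648, 'R': array([[ 0.01514498, -0.99963751,  0.02225919],
       [-0.98668352, -0.01854691, -0.16159096],
       [ 0.16194523, -0.01951549, -0.98660675]]), 't': array([-0.03522177,  0.50118869,  1.50314598])}
{'vfov': 71.4314146671262, 'cx': 316.7532822662264, 'cy': 240.54944203484789, 'hand_eye': array([[-3.45023621e-04, -9.63675328e-01, -2.67076286e-01,
         6.80785514e-02],
       [ 9.99998922e-01,  4.86600780e-05, -1.46743004e-03,
         6.37157713e-05],
       [ 1.42712208e-03, -2.67076505e-01,  9.63674273e-01,
         3.08939153e-02],
       [ 0.00000000e+00,  0.00000000e+00,  0.00000000e+00,
         1.00000000e+00]])}
{'t': 0.1, 'q': array([-1.18059771e+00,  4.80757649e-01,  1.59677493e+00, -1.12631532e-05,
        1.06510949e+00, -4.66120914e-02]), 'qvel': array([-0.00026094,  0.00021919, -0.00100554,  0.00071316,  0.00030754,
       -0.00101225]), 'effort': array([-7.74699911e-04, -9.52258873e+01, -4.31040931e+01, -2.09773007e-04,
        5.38066888e-03, -3.35120978e-05]), 'tcp_pos': array([ 0.27492967, -0.58880798,  0.40415731]), 'tcp_rot': array([-3.14054392e+00, -3.90606162e-05,  4.36816150e-01]), 'contact_force': array([-0.20852868,  0.56353584,  0.61005002]), 'ft_torque': array([-0.00381455, -0.02299971, -0.00502883]), 'gripper_force': 0.0, 'gripper_width': 0.999751848563755}
```

View pics/top0.png

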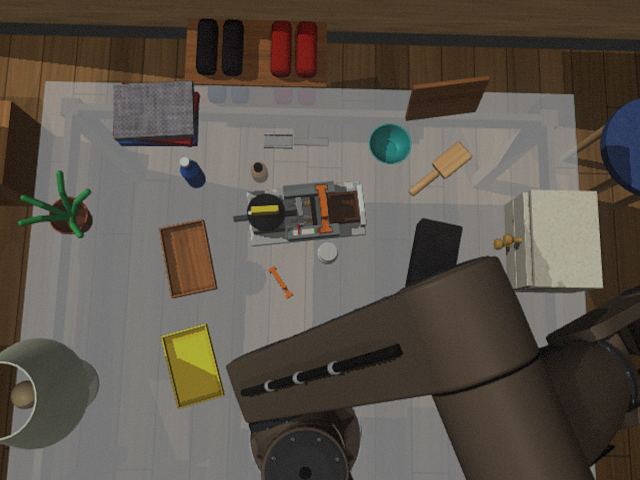

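View pics/scene0.png

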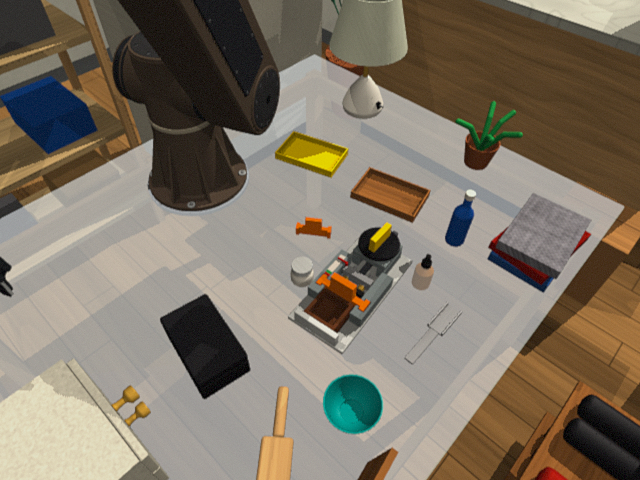

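The top view shows two orange blocks: the large one in the clamp (325,208) and a small loose one (281,282). The one in the clamp is larger and sits between the rails, so it is the one meant. There are two trays: brown (188,258), which is meant, and yellow (193,365), which stays put. The wheel with its yellow bar is at (265,211), the dropper at (259,172) and the jar at (327,253). I'll confirm with one enlarged crop.

```bash
python3 - <<'E'
import cv2
i=cv2.imread("pics/top0.png")[165:305,155:375]
j=cv2.resize(i,None,fx=3.6,fy=3.6,interpolation=cv2.INTER_CUBIC); cv2.imwrite("pics/crop1.png",j);print(j.shape)
E
cat > h.py <<'E'
import numpy as np, cv2
from bench import robot, optics
from scipy.spatial.transform import Rotation as Ro
def cam(n,s=None):
    p=optics.camera_params(n); f=240/np.tan(np.radians(p["vfov"])/2)
    K=np.array([[f,0,p["cx"]],[0,f,p["cy"]],[0,0,1]])
    if n=="wrist":
        s=s or robot.sense(); T=np.eye(4);T[:3,:3]=Ro.from_euler("xyz",s["tcp_rot"]).as_matrix();T[:3,3]=s["tcp_pos"]
        W=np.linalg.inv(T@p["hand_eye"]); return K,W[:3,:3],W[:3,3]
    return K,p["R"],p["t"]
def ray(c,uv,z):
    K,R,t=c; d=R.T@np.linalg.inv(K)@np.array([uv[0],uv[1],1.]); o=-R.T@t
    return o+d*(z-o[2])/d[2]
def proj(c,X):
    K,R,t=c; q=(np.atleast_2d(X)@R.T+t)@K.T; return q[:,:2]/q[:,2:]
E
```

```text
(504, 792, 3)
```

View pics/crop1.png

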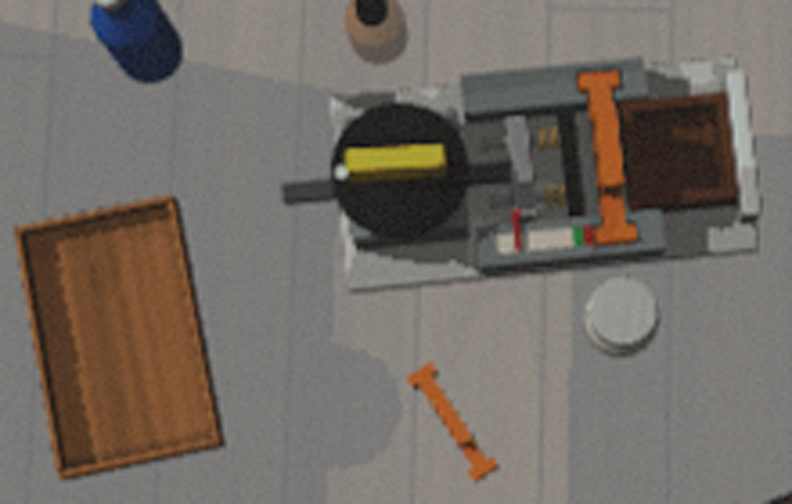

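The crop confirms it. The larger spacer spans crop (600,72) to (617,240) in the clamp, and the loose small one is at (452,422). The brown tray's corners are (15,230), (175,197), (222,445) and (62,478). The clamp base corners are (331,97), (735,58), (758,250) and (352,290).

```bash
cat >> h.py <<'E'
def P(a,z,c): return ray(c,(a[0]/3.6+155-.36,a[1]/3.6+165-.36),z)
E
python3 - <<'E'
from h import *
c=cam("top")
g=lambda L,z:np.array([P(a,z,c) for a in L])
def rect(L,z):
    w=g(L,z); m=w.mean(0); e=(w[1]-w[0]+w[2]-w[3])/2; f=(w[2]-w[1]+w[3]-w[0])/2
    print(m.round(4),np.linalg.norm(e),np.linalg.norm(f),"yaw e",np.arctan2(e[1],e[0]),"f",np.arctan2(f[1],f[0])); return m
rect([(15,230),(175,197),(222,445),(62,478)],.025)
m=rect([(735,58),(331,97),(352,290),(758,250)],.012)
s=g([(600,72),(617,241)],.048);s2=g([(602,85),(610,225)],.09)
print("sp ends",s.mean(0),s[1]-s[0])
w=g([(345,160),(445,156)],.114); w=g([(345,148),(444,144),(446,167),(346,171)],.114);print("bar",w.mean(0),"yaw",np.arctan2(*(w[0]-w[1])[[1,0]]))
print("disc",g([(399,168)],.076))
print("drop",g([(372,8)],.108),"jar",g([(621,314)],.055))
print("ptr",g([(517,230)],.05))
# predictions given clamp
print(robot.sense()['tcp_rot'])
E
```

```text
[0.452  0.3198 0.025 ] 0.1184731181111121 0.18774137331835322 yaw e -1.3452049080279285 f -2.906715880742848
[0.5833 0.0099 0.012 ] 0.3060898636251613 0.14878785472504527 yaw e 1.689999592958153 f -3.011347947440901
sp ends [ 0.58934786 -0.03697909  0.048     ] [-0.12698711 -0.01429048  0.        ]
bar [0.57053544 0.11454317 0.114     ] yaw 1.632426706387884
disc [[0.57120227 0.11454822 0.076     ]]
drop [[0.68056078 0.13488172 0.108     ]] jar [[ 0.47095461 -0.04751423  0.055     ]]
ptr [[0.53225382 0.02910155 0.05      ]]
[-3.14054392e+00 -3.90606162e-05  4.36816150e-01]
```

Call:
apply_moves(hand=[0, 0, 0, 0, 0], translation=[[0.063, 0.11, 0], [0.063, 0.11, 0], [0.063, 0.11, 0], [0.063, 0.11, 0], [0.063, 0.11, 0]], dr=[[0, 0, -0.032], [0, 0, -0.032], [0, 0, -0.032], [0, 0, -0.032], [0, 0, -0.032]])

```text
t: 0.52
tcp_pos: [0.3541, -0.4501, 0.4044]
tcp_rot: [-3.141, 0.0, 0.356]
contact_force: [0.9, -0.4, 0.5]
gripper_width: 1.001
gripper_force: 0.0
```

Call:
apply_moves(hand=[0, 0, 0, 0, 0], translation=[[0.063, 0.11, 0], [0.063, 0.11, 0], [0.063, 0.11, 0], [0.063, 0.11, 0], [0.063, 0.11, 0]], dr=[[0, 0, -0.032], [0, 0, -0.032], [0, 0, -0.032], [0, 0, -0.032], [0, 0, -0.032]])

```text
t: 0.93
tcp_pos: [0.4329, -0.3125, 0.4045]
tcp_rot: [-3.141, 0.0, 0.276]
contact_force: [-0.0, -0.1, 0.1]
gripper_width: 0.998
gripper_force: 0.0
```

Call:
apply_moves(hand=[0, 0, 0, 0, 0], translation=[[0.063, 0.11, 0], [0.063, 0.11, 0], [0.063, 0.11, 0], [0.063, 0.11, 0], [0.063, 0.11, 0]], dr=[[0, 0, -0.032], [0, 0, -0.032], [0, 0, -0.032], [0, 0, -0.032], [0, 0, -0.032]])

```text
t: 1.35
tcp_pos: [0.5117, -0.1749, 0.4045]
tcp_rot: [-3.141, 0.0, 0.196]
contact_force: [1.1, -0.1, -0.0]
gripper_width: 0.998
gripper_force: 0.0
```

Call:
apply_moves(hand=[0, 0, 0, 0, 0], translation=[[0.063, 0.11, -0.03], [0.063, 0.11, -0.03], [0.063, 0.11, -0.03], [0.063, 0.11, -0.03], [0.063, 0.11, 0]], dr=[[0, 0, -0.032], [0, 0, -0.032], [0, 0, -0.032], [0, 0, -0.032], [0, 0, -0.032]])

```text
t: 1.77
tcp_pos: [0.59, -0.0374, 0.373]
tcp_rot: [-3.141, 0.002, 0.116]
contact_force: [-0.2, -0.7, -0.6]
gripper_width: 1.002
gripper_force: 0.0
```

Call:
apply_moves(hand=[0, 0], translation=[[0, 0, 0], [0, 0, 0]], dr=[[0, 0, 0], [0, 0, 0]])

```text
t: 1.93
tcp_pos: [0.5904, -0.0375, 0.3741]
tcp_rot: [-3.141, 0.001, 0.119]
contact_force: [-0.2, 0.1, -0.1]
gripper_width: 0.997
gripper_force: 0.0
```

```bash
python3 - <<'E'
from h import *
s=robot.sense(); print(s["t"],s["tcp_pos"],s["tcp_rot"],s["q"].round(3),s["contact_force"])
i=optics.snapshot("wrist");cv2.imwrite("pics/w1.png",i[:,:,::-1])
np.save("s1.npy",np.r_[s["tcp_pos"],s["tcp_rot"]])
E
```

```text
1.9333 [ 0.59039327 -0.03750712  0.3741097 ] [-3.14141198e+00  8.02332503e-04  1.19444640e-01] [-0.115  0.432  1.766 -0.     0.945  1.337] [-0.19298301  0.13768927 -0.13715514]
```

View pics/w1.png

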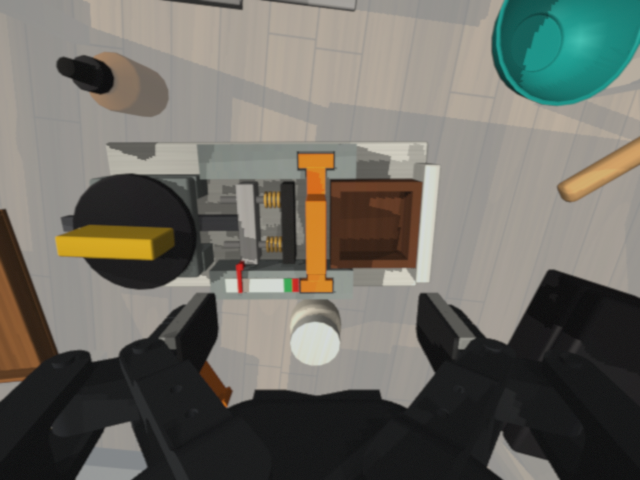

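The wrist view shows the spacer centred, with heads at (316,160) and (316,286). The wheel bar is at (115,242) and the pointer at (240,278), before the green at (290,285). Next I refine the positions numerically.

```bash
python3 - <<'E'
from h import *
a=np.load("s1.npy"); c=cam("wrist",dict(tcp_pos=a[:3],tcp_rot=a[3:]))
i=cv2.imread("pics/w1.png"); h=cv2.cvtColor(i,cv2.COLOR_BGR2HSV)
o=cv2.inRange(h,(8,150,80),(18,255,255))[130:310,280:350]
for r in (156,163,280,288): 
    x=np.where(o[r-130])[0]; print(r,x.min()+280,x.max()+281)
ys=np.where(o.sum(1)>255*8)[0]+130; print(ys.min(),ys.max()+1)
for r in range(170,280,12):
    x=np.where(o[r-130])[0]; print(r,x.min()+280,x.max()+281,end=' ;')
print()
g=lambda L,z:np.array([ray(c,p,z) for p in L])
tp=[];
def head(r):
    x=np.where(o[r-130])[0];return ((x.min()+x.max()+1)/2+280-.5,r)
w=g([(head(156)[0],ys.min()-.5),(head(288)[0],ys.max()+.5)],.048); print("spacer",w.mean(0),w[1]-w[0],"yaw y",np.arctan2(*(w[0]-w[1])[[1,0]]))
b=cv2.inRange(h,(20,120,60),(34,255,255)); b[:,:40]=0;b[:,190:]=0;b[:200]=0;b[275:]=0
t=cv2.inRange(h,(22,120,165),(34,255,255))&b
for nm,m in(("all",b),("top",t)):
    k=cv2.findNonZero(m); print(nm,cv2.boundingRect(k),cv2.minAreaRect(k))
cv2.imwrite("pics/t.png",t)
# predicted image of the bar top for theta
y0=1.692
for th in(0,.05,.1):
    u=np.array([np.cos(y0-th),np.sin(y0-th),0]);v=np.array([-u[1],u[0],0]);C=np.array([.5709,.1145,.114])
    print(th,proj(c,[C+sx*.035*u+sy*.008*v for sx,sy in((-1,-1),(-1,1),(1,1),(1,-1))]).round(1).tolist())
E
```

```text
156 298 334
163 298 334
280 292 332
288 292 332
154 292
170 306 325 ;182 307 350 ;194 307 341 ;206 306 326 ;218 306 326 ;230 306 326 ;242 306 326 ;254 306 326 ;266 306 336 ;278 306 327 ;
spacer [ 0.58912718 -0.03400194  0.048     ] [-0.12759723 -0.011277    0.        ] yaw y 0.08815060022636491
all (55, 224, 119, 37) ((113.96711730957031, 241.88768005371094), (118.14122009277344, 34.272796630859375), 2.12109637260437)
top (55, 236, 97, 23) ((103.02944946289062, 247.20480346679688), (96.6744613647461, 19.727214813232422), 2.12109637260437)
0 [[151.1, 237.0], [154.1, 258.4], [57.6, 258.5], [52.8, 237.2]]
0.05 [[151.9, 239.4], [153.8, 260.7], [56.6, 256.2], [52.9, 234.8]]
0.1 [[152.7, 241.8], [153.4, 262.9], [55.7, 253.9], [53.2, 232.5]]
```

```bash
python3 - <<'E'
from h import *
a=np.load("s1.npy"); c=cam("wrist",dict(tcp_pos=a[:3],tcp_rot=a[3:]))
w=np.array([ray(c,p,.048) for p in((315.5,153.5),(315.5,291.5))])
print(w.mean(0),np.arctan2(*(w[0]-w[1])[[1,0]]), np.linalg.norm(w[0]-w[1]))
E
```

```text
[ 0.58935639 -0.03590556  0.048     ] 0.11809172411807435 0.12803049328108648
```

Call:
apply_moves(hand=[0, 0, 0, 0, 0], translation=[[-0.004, 0.004, -0.12], [0, 0, -0.12], [0, 0, -0.12], [0, 0, -0.12], [0, 0, -0.06]], dr=[[0, 0, 0], [0, 0, 0], [0, 0, 0], [0, 0, 0], [0, 0, 0]])

```text
t: 2.4
tcp_pos: [0.5874, -0.0391, 0.2368]
tcp_rot: [-3.141, 0.003, 0.116]
contact_force: [-1.3, 0.3, -0.4]
gripper_width: 0.999
gripper_force: 0.0
```

Call:
apply_moves(hand=[0, 0], translation=[[0, 0, -0.03], [0, 0, 0]], dr=[[0, 0, 0], [0, 0, 0]])

```text
t: 2.57
tcp_pos: [0.5881, -0.0389, 0.2309]
tcp_rot: [-3.141, 0.003, 0.116]
contact_force: [0.1, -0.3, 0.6]
gripper_width: 1.003
gripper_force: 0.0
```

Call:
apply_moves(hand=[1, 1, 1, 1, 1], translation=[[0, 0, 0], [0, 0, 0], [0, 0, 0], [0, 0, 0], [0, 0, 0]], dr=[[0, 0, 0], [0, 0, 0], [0, 0, 0], [0, 0, 0], [0, 0, 0]])

```text
t: 2.98
tcp_pos: [0.5892, -0.038, 0.233]
tcp_rot: [3.141, -0.001, 0.117]
contact_force: [-0.1, 0.1, -0.3]
gripper_width: 0.296
gripper_force: 0.0
```

Call:
apply_moves(hand=[1, 1, 1, 1, 1], translation=[[0, 0, 0], [0, 0, 0], [0, 0, 0], [0, 0, 0], [0, 0, 0]], dr=[[0, 0, 0], [0, 0, 0], [0, 0, 0], [0, 0, 0], [0, 0, 0]])

```text
t: 3.4
tcp_pos: [0.5892, -0.0379, 0.2327]
tcp_rot: [3.141, -0.001, 0.117]
contact_force: [-1.3, 0.8, 7.6]
gripper_width: 0.181
gripper_force: 60.9
```

Call:
apply_moves(hand=[1, 1, 1, 1, 1], translation=[[0, 0, 0.02], [0, 0, 0.04], [0, 0, 0.04], [0, 0, 0.05], [0, 0, 0.05]], dr=[[0, 0, 0], [0, 0, 0], [0, 0, 0], [0, 0, 0], [0, 0, 0]])

```text
t: 3.82
tcp_pos: [0.589, -0.0379, 0.2836]
tcp_rot: [3.142, -0.0, 0.117]
contact_force: [-0.1, 0.4, -1.9]
gripper_width: 0.18
gripper_force: 59.6
```

Call:
apply_moves(hand=[1, 1, 1, 1, 1], translation=[[0, 0, 0.08], [0, 0, 0.1], [0, 0, 0.1], [0, 0, 0.1], [0, 0, 0.04]], dr=[[0, 0, 0], [0, 0, 0], [0, 0, 0], [0, 0, 0], [0, 0, 0]])

```text
t: 4.23
tcp_pos: [0.5895, -0.038, 0.3915]
tcp_rot: [3.14, -0.005, 0.117]
contact_force: [1.5, 0.0, -0.9]
gripper_width: 0.175
gripper_force: 59.7
```

```bash
python3 - <<'E'
from h import *
s=robot.sense(); print(s["t"],s["tcp_pos"],s["tcp_rot"],s["contact_force"],s["gripper_width"])
i=optics.snapshot("wrist");cv2.imwrite("pics/w2.png",i[:,:,::-1])
E
```

```text
4.2333 [ 0.58953543 -0.03800158  0.39151031] [ 3.1404746  -0.00462796  0.11684029] [ 1.49674734  0.01277786 -0.93718283] 0.17534393613400817
```

View pics/w2.png

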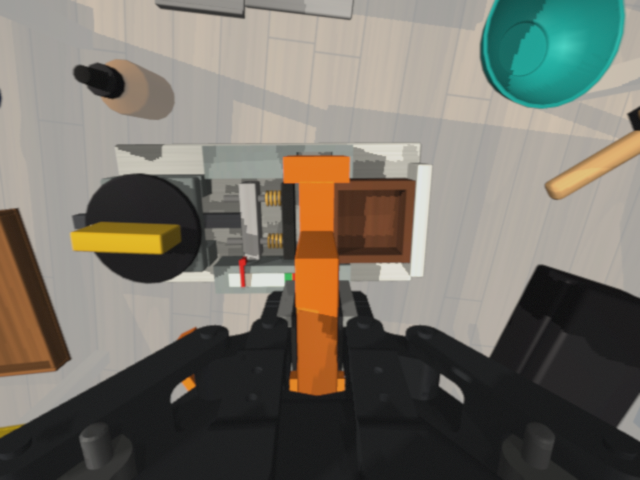

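The spacer is held straight and clear of the rails, with its far head at (316,168), and the drawer is still in place at (375,220). Now I carry it to the tray.

Call:
apply_moves(hand=[1, 1, 1, 1, 1], translation=[[-0.02, 0.06, 0], [-0.046, 0.119, 0], [-0.046, 0.119, 0], [-0.046, 0.119, 0], [-0.046, 0.119, 0]], dr=[[0, 0, 0.017], [0, 0, 0.017], [0, 0, 0.017], [0, 0, 0.017], [0, 0, 0.017]])

```text
t: 4.7
tcp_pos: [0.5366, 0.0974, 0.3859]
tcp_rot: [-3.141, 0.002, 0.159]
contact_force: [0.7, 1.1, -1.5]
gripper_width: 0.178
gripper_force: 59.6
```

Call:
apply_moves(hand=[1, 1, 1, 1, 1], translation=[[-0.046, 0.119, 0], [-0.046, 0.119, 0], [-0.046, 0.119, 0], [-0.046, 0.119, 0], [-0.046, 0.119, 0]], dr=[[0, 0, 0.017], [0, 0, 0.017], [0, 0, 0.017], [0, 0, 0.017], [0, 0, 0.017]])

```text
t: 5.12
tcp_pos: [0.4789, 0.2462, 0.386]
tcp_rot: [3.141, 0.002, 0.202]
contact_force: [1.0, 0.7, -1.9]
gripper_width: 0.181
gripper_force: 59.6
```

Call:
apply_moves(hand=[1, 1, 1, 1, 1], translation=[[-0.046, 0.119, 0], [-0.046, 0.119, 0], [-0.026, 0.059, 0], [0, 0, 0], [0, 0, 0]], dr=[[0, 0, 0.017], [0, 0, 0.017], [0, 0, 0.017], [0, 0, 0], [0, 0, 0]])

```text
t: 5.53
tcp_pos: [0.4498, 0.3198, 0.386]
tcp_rot: [3.141, 0.002, 0.23]
contact_force: [0.4, -0.2, -1.6]
gripper_width: 0.174
gripper_force: 59.7
```

```bash
python3 - <<'E'
from h import *
s=robot.sense(); print(s["t"],s["tcp_pos"],s["tcp_rot"],s["contact_force"],s["gripper_width"])
i=optics.snapshot("wrist");cv2.imwrite("pics/w3.png",i[:,:,::-1])
np.save("s3.npy",np.r_[s["tcp_pos"],s["tcp_rot"]])
E
```

```text
5.5333 [0.44983125 0.31982521 0.38602678] [3.14098131e+00 1.79363883e-03 2.29576464e-01] [ 0.40983728 -0.16323602 -1.6468818 ] 0.17397587909308757
```

View pics/w3.png

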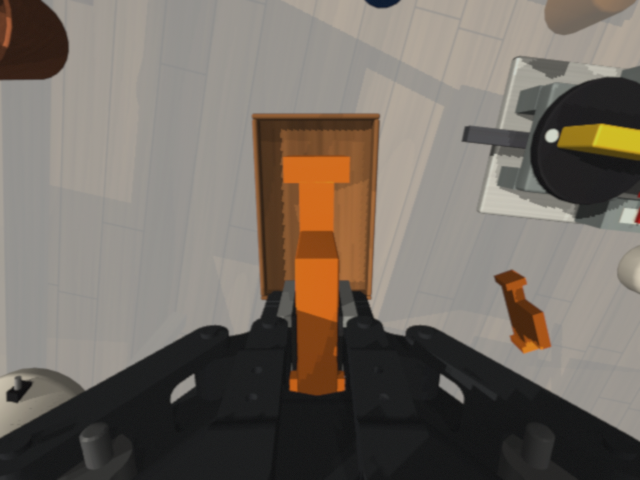

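The tray is squarely under the spacer, with its rim from (253,115) to (371,298), centred and parallel. Now I lower it.

Call:
apply_moves(hand=[1, 1, 1, 1, 1], translation=[[0.008, 0, -0.12], [0, 0, -0.13], [0, 0, -0.13], [0, 0, -0.12], [0, 0, -0.08]], dr=[[0, 0, 0], [0, 0, 0], [0, 0, 0], [0, 0, 0], [0, 0, 0]])

```text
t: 6.0
tcp_pos: [0.4524, 0.3175, 0.2393]
tcp_rot: [3.141, 0.003, 0.226]
contact_force: [-1.0, -0.8, -2.7]
gripper_width: 0.178
gripper_force: 59.7
```

Call:
apply_moves(hand=[1, 1, 1, 1, 1], translation=[[0, 0, -0.03], [0, 0, -0.02], [0, 0, -0.006], [0, 0, 0], [0, 0, 0]], dr=[[0, 0, 0], [0, 0, 0], [0, 0, 0], [0, 0, 0], [0, 0, 0]])

```text
t: 6.42
tcp_pos: [0.4535, 0.3192, 0.2294]
tcp_rot: [-3.141, -0.002, 0.227]
contact_force: [-0.0, -0.5, -2.0]
gripper_width: 0.18
gripper_force: 59.7
```

Call:
apply_moves(hand=[1, 1, 1], translation=[[0, 0, -0.006], [0, 0, -0.006], [0, 0, 0]], dr=[[0, 0, 0], [0, 0, 0], [0, 0, 0]])

```text
t: 6.67
tcp_pos: [0.4532, 0.3193, 0.2257]
tcp_rot: [-3.141, -0.001, 0.227]
contact_force: [0.7, 1.0, 2.4]
gripper_width: 0.174
gripper_force: 60.5
```

Call:
apply_moves(hand=[1, 1], translation=[[0, 0, -0.003], [0, 0, 0]], dr=[[0, 0, 0], [0, 0, 0]])

```text
t: 6.83
tcp_pos: [0.4532, 0.3194, 0.2257]
tcp_rot: [-3.141, -0.001, 0.228]
contact_force: [-3.8, -0.3, 20.6]
gripper_width: 0.181
gripper_force: 62.9
```

Call:
apply_moves(hand=[1, 1, 0, 0, 0], translation=[[0, 0, 0.003], [0, 0, 0], [0, 0, 0], [0, 0, 0], [0, 0, 0]], dr=[[0, 0, 0], [0, 0, 0], [0, 0, 0], [0, 0, 0], [0, 0, 0]])

```text
t: 7.25
tcp_pos: [0.4529, 0.319, 0.2251]
tcp_rot: [3.142, 0.0, 0.227]
contact_force: [0.6, 0.4, -0.1]
gripper_width: 0.593
gripper_force: 0.0
```

Call:
apply_moves(hand=[0, 0, 0, 0, 0], translation=[[0, 0, 0], [0, 0, 0.04], [0, 0, 0.12], [0, 0, 0.15], [0, 0, 0.15]], dr=[[0, 0, 0], [0, 0, 0], [0, 0, 0], [0, 0, 0], [0, 0, 0]])

```text
t: 7.67
tcp_pos: [0.4526, 0.3187, 0.3416]
tcp_rot: [3.141, 0.002, 0.227]
contact_force: [1.8, 1.0, 0.7]
gripper_width: 0.998
gripper_force: 0.0
```

Call:
apply_moves(hand=[0, 0, 0, 0], translation=[[0, 0, 0.15], [0, 0, 0.12], [0, 0, 0], [0, 0, 0]], dr=[[0, 0, 0], [0, 0, 0], [0, 0, 0], [0, 0, 0]])

```text
t: 8.0
tcp_pos: [0.4532, 0.3192, 0.4103]
tcp_rot: [-3.14, -0.004, 0.227]
contact_force: [0.5, -0.7, -0.6]
gripper_width: 1.0
gripper_force: 0.0
```

```bash
python3 - <<'E'
from h import *
s=robot.sense(); print(s["t"],s["tcp_pos"],s["tcp_rot"],s["contact_force"],s["q"])
i=optics.snapshot("wrist");cv2.imwrite("pics/w4.png",i[:,:,::-1])
E
```

```text
8.0 [0.45319987 0.31917771 0.41029382] [-3.14022329 -0.00398292  0.22731435] [ 0.47141247 -0.67606886 -0.56761794] [ 5.58901180e-01  3.39748075e-01  1.81323867e+00 -2.21368785e-06
  9.84394168e-01  1.90238165e+00]
```

View pics/w4.png

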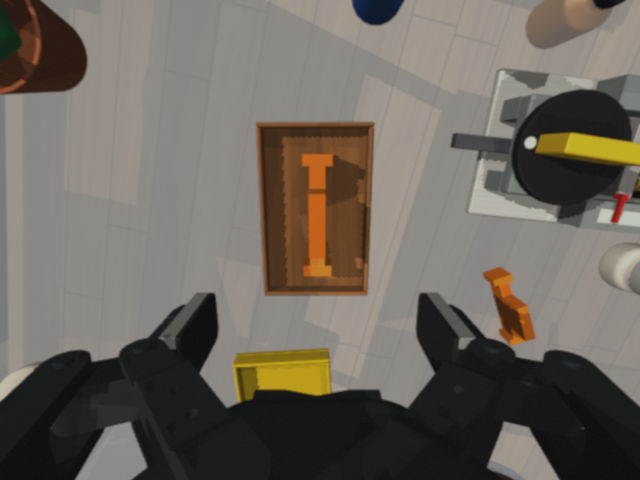

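The spacer stands centred in the brown tray at (317,215), and nothing else moved. Now I go over to the wheel.

Call:
apply_moves(hand=[0, 0, 0, 0, 0], translation=[[0.039, -0.068, 0], [0.039, -0.068, 0], [0.039, -0.068, 0], [0.039, -0.068, 0], [0.039, -0.068, 0]], dr=[[0, 0, 0.237], [0, 0, 0.237], [0, 0, 0.237], [0, 0, 0.237], [0, 0, 0.237]])

```text
t: 8.47
tcp_pos: [0.5016, 0.233, 0.4063]
tcp_rot: [-3.14, 0.002, 0.826]
contact_force: [0.8, -0.1, 0.1]
gripper_width: 1.001
gripper_force: 0.0
```

Call:
apply_moves(hand=[0, 0, 0, 0, 0], translation=[[0.039, -0.068, 0], [0.039, -0.068, 0], [0.039, -0.068, 0], [0.039, -0.068, 0], [0.039, -0.068, 0]], dr=[[0, 0, 0.237], [0, 0, 0.237], [0, 0, 0.237], [0, 0, 0.237], [0, 0, 0.237]])

```text
t: 8.88
tcp_pos: [0.5504, 0.148, 0.4063]
tcp_rot: [-3.139, 0.001, 1.418]
contact_force: [-0.0, 0.8, 0.4]
gripper_width: 1.001
gripper_force: 0.0
```

Call:
apply_moves(hand=[0, 0, 0, 0], translation=[[0.039, -0.068, 0], [0.039, -0.068, 0], [0, 0, 0], [0, 0, 0]], dr=[[0, 0, 0.237], [0, 0, 0.237], [0, 0, 0], [0, 0, 0]])

```text
t: 9.22
tcp_pos: [0.5699, 0.1143, 0.4064]
tcp_rot: [-3.139, 0.0, 1.646]
contact_force: [-0.1, 1.3, -0.1]
gripper_width: 1.0
gripper_force: 0.0
```

```bash
cat > bar.py <<'E'
from h import *
s=robot.sense(); print(s["t"],s["tcp_pos"],s["tcp_rot"],s["q"].round(3))
i=optics.snapshot("wrist")[:,:,::-1].copy();c=cam("wrist",s)
h=cv2.cvtColor(i,cv2.COLOR_BGR2HSV)
b=cv2.inRange(h,(20,120,165),(34,255,255))
n,l,st,ce=cv2.connectedComponentsWithStats(b)
u0=proj(c,[[.571,.114,.114]])[0]
k=min((k for k in range(1,n) if st[k,4]>150),key=lambda k:np.hypot(*(ce[k]-u0)))
bx=cv2.boxPoints(cv2.minAreaRect(cv2.findNonZero((l==k).astype(np.uint8))))
w=np.array([ray(c,p,.114) for p in bx]); e=[w[1]-w[0],w[2]-w[1]]; e=max(e,key=np.linalg.norm)
print("bar",bx.round(1).tolist(),w.mean(0),"sizes",np.linalg.norm(w[1]-w[0]),np.linalg.norm(w[2]-w[1]),"yaw",np.arctan2(e[1],e[0]))
E
python3 - <<'E'
from bar import *
cv2.imwrite("pics/w5.png",i)
E
```

```text
9.2167 [0.56988105 0.11425867 0.40636901] [-3.13908059e+00  1.20862128e-04  1.64616631e+00] [0.146 0.383 1.755 0.    1.006 0.07 ]
bar [[310.0, 191.0], [327.0, 191.0], [327.0, 273.0], [310.0, 273.0]] [0.57075436 0.11591453 0.114     ] sizes 0.013270083402996036 0.06823159485798361 yaw -1.487601025487284
```

View pics/w5.png

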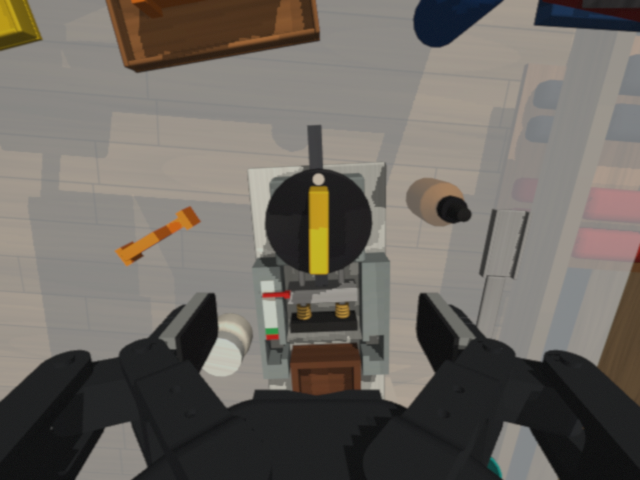

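The bar at (319,230) lies in line with the hand, the dropper at (445,205) is clear, and the pointer is in the white at (275,295). I descend and grip the bar.

Call:
apply_moves(hand=[0, 0, 0, 0, 0], translation=[[0.005, 0, -0.12], [0, 0, -0.13], [0, 0, -0.13], [0, 0, -0.12], [0, 0, -0.08]], dr=[[0, 0, 0], [0, 0, 0], [0, 0, 0], [0, 0, 0], [0, 0, 0]])

```text
t: 9.68
tcp_pos: [0.5696, 0.1158, 0.2597]
tcp_rot: [-3.138, 0.0, 1.648]
contact_force: [-0.1, -0.1, 0.8]
gripper_width: 1.0
gripper_force: 0.0
```

Call:
apply_moves(hand=[0, 0, 1, 1, 1], translation=[[0, 0, -0.028], [0, 0, 0], [0, 0, 0], [0, 0, 0], [0, 0, 0]], dr=[[0, 0, 0], [0, 0, 0], [0, 0, 0], [0, 0, 0], [0, 0, 0]])

```text
t: 10.1
tcp_pos: [0.5717, 0.1153, 0.2572]
tcp_rot: [3.139, -0.0, 1.649]
contact_force: [0.2, -0.7, 0.7]
gripper_width: 0.603
gripper_force: 0.0
```

Call:
apply_moves(hand=[1, 1, 1, 1, 1], translation=[[0, 0, 0], [0, 0, 0], [0, 0, 0], [0, 0, 0], [0, 0, 0]], dr=[[0, 0, 0], [0, 0, 0], [0, 0, 0], [0, 0, 0], [0, 0, 0]])

```text
t: 10.52
tcp_pos: [0.5706, 0.115, 0.2565]
tcp_rot: [-3.141, 0.0, 1.649]
contact_force: [-9.0, -0.6, 16.2]
gripper_width: 0.172
gripper_force: 59.8
```

Call:
apply_moves(hand=[1, 1], translation=[[0, 0, 0], [0, 0, 0]], dr=[[0, 0, 0], [0, 0, 0]])

```text
t: 10.68
tcp_pos: [0.5706, 0.115, 0.2565]
tcp_rot: [-3.141, 0.0, 1.649]
contact_force: [-8.4, -0.1, 15.3]
gripper_width: 0.181
gripper_force: 59.8
```

Call:
apply_moves(hand=[1, 1, 1, 1, 1], translation=[[0, 0, 0], [0, 0, 0], [0, 0, 0], [0, 0, 0], [0, 0, 0]], dr=[[0, 0, -0.06], [0, 0, -0.1], [0, 0, -0.14], [0, 0, -0.15], [0, 0, -0.15]])

```text
t: 11.1
tcp_pos: [0.5708, 0.115, 0.2565]
tcp_rot: [-3.141, 0.0, 1.346]
contact_force: [-7.6, -1.0, 14.1]
gripper_width: 0.177
gripper_force: 59.6
```

Call:
apply_moves(hand=[1, 1, 1, 1, 1], translation=[[0, 0, 0], [0, 0, 0], [0, 0, 0], [0, 0, 0], [0, 0, 0]], dr=[[0, 0, -0.16], [0, 0, -0.16], [0, 0, -0.16], [0, 0, -0.16], [0, 0, -0.16]])

```text
t: 11.52
tcp_pos: [0.5709, 0.1149, 0.2565]
tcp_rot: [-3.141, 0.0, 0.946]
contact_force: [-6.9, -2.1, 13.8]
gripper_width: 0.178
gripper_force: 59.5
```

Call:
apply_moves(hand=[1, 1, 1, 1, 1], translation=[[0, 0, 0], [0, 0, 0], [0, 0, 0], [0, 0, 0], [0, 0, 0]], dr=[[0, 0, -0.16], [0, 0, -0.16], [0, 0, -0.16], [0, 0, -0.16], [0, 0, -0.16]])

```text
t: 11.93
tcp_pos: [0.571, 0.1148, 0.2565]
tcp_rot: [3.141, 0.0, 0.546]
contact_force: [-4.7, -4.3, 12.6]
gripper_width: 0.177
gripper_force: 59.5
```

Call:
apply_moves(hand=[1, 1, 1, 1, 1], translation=[[0, 0, 0], [0, 0, 0], [0, 0, 0], [0, 0, 0], [0, 0, 0]], dr=[[0, 0, -0.16], [0, 0, -0.16], [0, 0, -0.16], [0, 0, -0.16], [0, 0, -0.16]])

```text
t: 12.35
tcp_pos: [0.571, 0.1146, 0.2565]
tcp_rot: [3.141, 0.0, 0.146]
contact_force: [-4.1, -6.9, 13.0]
gripper_width: 0.182
gripper_force: 59.6
```

Call:
apply_moves(hand=[1, 1, 1, 1, 1], translation=[[0, 0, 0], [0, 0, 0], [0, 0, 0], [0, 0, 0], [0, 0, 0]], dr=[[0, 0, -0.16], [0, 0, -0.16], [0, 0, -0.16], [0, 0, -0.16], [0, 0, -0.16]])

```text
t: 12.77
tcp_pos: [0.5711, 0.1144, 0.2565]
tcp_rot: [3.141, -0.0, -0.254]
contact_force: [-4.9, -8.5, 13.7]
gripper_width: 0.177
gripper_force: 59.8
```

Call:
apply_moves(hand=[1, 1, 1, 1, 1], translation=[[0, 0, 0], [0, 0, 0], [0, 0, 0], [0, 0, 0], [0, 0, 0]], dr=[[0, 0, -0.16], [0, 0, -0.16], [0, 0, -0.16], [0, 0, -0.16], [0, 0, 0]])

```text
t: 13.18
tcp_pos: [0.571, 0.1143, 0.2565]
tcp_rot: [3.141, -0.0, -0.576]
contact_force: [-5.6, -10.6, 14.7]
gripper_width: 0.177
gripper_force: 59.9
```

```bash
cat > ptr.py <<'E'
from h import *
import sys
def run(n):
    s=robot.sense(); print(s["t"],s["tcp_rot"],s["q"].round(3),s["ft_torque"].round(2),s["contact_force"].round(1))
    i=optics.snapshot("top")[:,:,::-1].copy()
    cv2.imwrite(f"pics/{n}t.png",cv2.resize(i[190:250,235:345],None,fx=6,fy=6,interpolation=cv2.INTER_CUBIC))
    j=optics.snapshot("scene")[:,:,::-1].copy()
    cv2.imwrite(f"pics/{n}s.png",cv2.resize(j[210:350,270:430],None,fx=4,fy=4,interpolation=cv2.INTER_CUBIC))
    c=cam("top"); O=np.array([.5819,.0192]);a=1.692;ex=np.array([np.cos(a),np.sin(a)])
    h=cv2.cvtColor(i,cv2.COLOR_BGR2HSV)
    for nm,m in(("red",cv2.inRange(h,(0,150,70),(7,255,255))|cv2.inRange(h,(172,150,70),(180,255,255))),("green",cv2.inRange(h,(45,100,50),(85,255,255)))):
        m[:215]=0;m[245:]=0;m[:,:280]=0;m[:,345:]=0
        n_,l,st,ce=cv2.connectedComponentsWithStats(m)
        for k in range(1,n_):
            if st[k,4]>3:
                w=ray(c,ce[k],.05)[:2]-O; print(nm,st[k].tolist(),"clamp x mm",(w@ex*1000).round(1))
E
python3 -c "import ptr;ptr.run('p1')"
```

```text
13.1833 [ 3.14068821e+00 -2.93364898e-04 -5.76280587e-01] [ 1.460e-01  5.740e-01  1.879e+00 -1.000e-03  6.890e-01  2.294e+00] [-1.66  0.72 -0.16] [ -5.6 -10.6  14.7]
red [311, 222, 2, 8, 10] clamp x mm -19.0
red [317, 228, 2, 5, 7] clamp x mm -34.8
green [314, 228, 3, 5, 11] clamp x mm -28.1
```

The turn so far is 2.225 rad, so the wheel is at about 2.27. The top view agrees: the pointer is at about -20.5 mm, with the green centred at -29.6 mm. About 0.52 rad more is needed.

Call:
apply_moves(hand=[1, 1, 1, 1, 1], translation=[[0, 0, 0], [0, 0, 0], [0, 0, 0], [0, 0, 0], [0, 0, 0]], dr=[[0, 0, -0.14], [0, 0, -0.14], [0, 0, -0.14], [0, 0, -0.14], [0, 0, -0.14]])

```text
t: 13.7
tcp_pos: [0.5709, 0.1142, 0.2565]
tcp_rot: [3.14, -0.001, -0.924]
contact_force: [-6.2, -11.9, 14.3]
gripper_width: 0.175
gripper_force: 60.1
```

Call:
apply_moves(hand=[1, 1, 1, 1, 1], translation=[[0, 0, 0], [0, 0, 0], [0, 0, 0], [0, 0, 0], [0, 0, 0]], dr=[[0, 0, -0.12], [0, 0, -0.12], [0, 0, -0.1], [0, 0, 0], [0, 0, 0]])

```text
t: 14.12
tcp_pos: [0.5708, 0.1142, 0.2565]
tcp_rot: [3.14, -0.001, -1.091]
contact_force: [-5.3, -12.5, 15.2]
gripper_width: 0.179
gripper_force: 60.1
```

```bash
python3 -c "import ptr;ptr.run('p2')"
```

```text
14.1167 [ 3.14043018e+00 -6.64973454e-04 -1.09111493e+00] [ 1.460e-01  5.740e-01  1.879e+00 -2.000e-03  6.890e-01  2.809e+00] [-1.83  0.98 -0.16] [ -5.3 -12.5  15.2]
red [314, 222, 2, 10, 15] clamp x mm -27.5
red [317, 228, 2, 5, 6] clamp x mm -35.0
```

View pics/p2t.png

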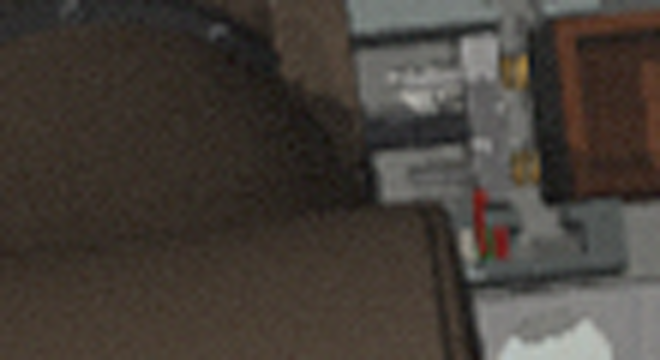

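The pointer at (480,225) lies over the green, at about -29 mm (wheel about 2.79), and the pad bears on the drawer. I let go, rise and check.

Call:
apply_moves(hand=[0, 0, 0, 0, 0], translation=[[0, 0, 0], [0, 0, 0], [0, 0, 0], [0, 0, 0], [0, 0, 0]], dr=[[0, 0, 0], [0, 0, 0], [0, 0, 0], [0, 0, 0], [0, 0, 0]])

```text
t: 14.63
tcp_pos: [0.5713, 0.1152, 0.2557]
tcp_rot: [-3.142, 0.0, -1.091]
contact_force: [0.3, -0.1, -1.0]
gripper_width: 0.874
gripper_force: 0.0
```

Call:
apply_moves(hand=[0, 0, 0, 0, 0], translation=[[0, 0, 0.05], [0, 0, 0.1], [0, 0, 0.14], [0, 0, 0.14], [0, 0, 0.14]], dr=[[0, 0, 0], [0, 0, 0], [0, 0, 0], [0, 0, 0], [0, 0, 0]])

```text
t: 15.05
tcp_pos: [0.5709, 0.1151, 0.3996]
tcp_rot: [3.141, 0.0, -1.091]
contact_force: [1.1, 0.0, 0.5]
gripper_width: 0.998
gripper_force: 0.0
```

Call:
apply_moves(hand=[0, 0, 0], translation=[[0, 0, 0.08], [0, 0, 0], [0, 0, 0]], dr=[[0, 0, 0], [0, 0, 0], [0, 0, 0]])

```text
t: 15.3
tcp_pos: [0.5714, 0.1152, 0.4193]
tcp_rot: [-3.139, -0.001, -1.091]
contact_force: [-1.1, -0.5, -0.8]
gripper_width: 1.001
gripper_force: 0.0
```

```bash
python3 - <<'E'
import ptr; from h import *
ptr.run('p3')
cv2.imwrite("pics/s3.png",optics.snapshot("scene")[:,:,::-1])
E
```

```text
15.3 [-3.13921857e+00 -7.62487412e-04 -1.09060022e+00] [0.147 0.371 1.739 0.    1.029 2.808] [-0.01  0.02  0.  ] [-1.1 -0.5 -0.8]
red [314, 222, 2, 10, 17] clamp x mm -27.6
red [317, 228, 3, 5, 10] clamp x mm -36.3
```

View pics/s3.png

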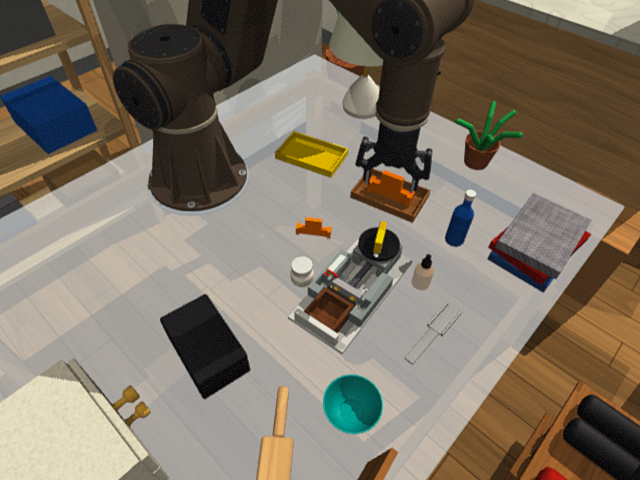

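The spacer stands upright in the tray at (390,188), the pointer stayed in the green after release, and every bystander is where it was. I hand in.

```bash
python3 -c "
from bench import robot
print(robot.hand_in())"
```

```text
the job is handed in; nothing more can be done
None
```

The job is handed in: the spacer stands upright in the middle of the brown tray, the wheel is wound to about 2.8 rad with the pointer in the green band, and the gripper is clear of everything.

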